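Snap the plant-food box lid shut all round

TASK

The lid of the blue plant-food box is on, but the four green sections of its rim still stand open. Press down around the rim with the fingertips until every section has clicked shut, level with the lid. Only press: leave the box standing where it is, do not grasp or lift it, and do not disturb the pots and tools around it.

Things in the scene. Friction and masses are not known exactly. Their poses are not given: they have to be found in the camera images.
- box: Loose petrol-blue plastic tub (about 0.9 kg, underside 118 x 158 mm) with an off-white snap-fit lid, 130 mm (box x) by 170 mm (box y), lid top 80.5 mm above the ledge. Origin: centre of the underside, z up. The lid's panel (84 x 124 mm) and four corners are home and fixed; between the corners are four green hinged rim sections, sloping up and outward while open.
- snap_near (a joint): Green snap section of the lid rim on the -x side of the box (long side, 116 mm long, 23 mm wide). Rad: 0 = open, outer edge 7 mm up; 0.30 to 0.32 = shut, level with the lid. Hinged on its inner edge. Two rest states: pushed past 0.15 it snaps shut and stays, let go before that it springs open. Needs about 8 N downward at its middle point; once level the finger meets the solid lid.
- snap_near_mid (a point): Middle of the top face of that section (the -x side), 14 mm out from its hinge line and 9 mm in from its outer edge; moves with the section (80.5 mm above the ledge when shut, about 85 mm when open). A good point to press straight down.
- snap_far (a joint): Green snap section of the lid rim on the +x side of the box (long side, 116 mm long, 23 mm wide). Rad: 0 = open, outer edge 7 mm up; 0.30 to 0.32 = shut, level with the lid. Hinged on its inner edge. Two rest states: pushed past 0.15 it snaps shut and stays, let go before that it springs open. Needs about 8 N downward at its middle point; once level the finger meets the solid lid.
- snap_far_mid (a point): Middle of the top face of that section (the +x side), 14 mm out from its hinge line and 9 mm in from its outer edge; moves with the section (80.5 mm above the ledge when shut, about 85 mm when open). A good point to press straight down.
- snap_left (a joint): Green snap section of the lid rim on the +y side of the box (short side, 76 mm long, 23 mm wide). Rad: 0 = open, outer edge 7 mm up; 0.30 to 0.32 = shut, level with the lid. Hinged on its inner edge. Two rest states: pushed past 0.15 it snaps shut and stays, let go before that it springs open. Needs about 8 N downward at its middle point; once level the finger meets the solid lid.
- snap_left_mid (a point): Middle of the top face of that section (the +y side), 14 mm out from its hinge line and 9 mm in from its outer edge; moves with the section (80.5 mm above the ledge when shut, about 85 mm when open). A good point to press straight down.
- snap_right (a joint): Green snap section of the lid rim on the -y side of the box (short side, 76 mm long, 23 mm wide). Rad: 0 = open, outer edge 7 mm up; 0.30 to 0.32 = shut, level with the lid. Hinged on its inner edge. Two rest states: pushed past 0.15 it snaps shut and stays, let go before that it springs open. Needs about 8 N downward at its middle point; once level the finger meets the solid lid.
- snap_right_mid (a point): Middle of the top face of that section (the -y side), 14 mm out from its hinge line and 9 mm in from its outer edge; moves with the section (80.5 mm above the ledge when shut, about 85 mm when open). A good point to press straight down.
- beaker: Glass measuring beaker, 68 mm across, 88 mm tall, loose, upright near the box; origin: centre of the underside. Bystander.
- bulb: Pink silicone watering bulb with a thin nozzle, 70 mm across, 108 mm tall, loose, upright near the box; origin: centre of the underside. Bystander.
- rake: Steel hand rake with a wooden handle, 240 mm long, 70 mm wide at the tines, 25 mm tall, lying on the ledge along its own x; origin: its middle, at ledge height. Bystander.
- saucer: Clay saucer, 110 mm across, 16 mm tall, loose; origin: centre of the underside. Bystander.
- pot1: Clay pot of chives, 98 mm across, 86 mm tall, about 210 mm with the leaves, loose, in the row beyond the box; origin: centre of the underside. Bystander.
- pot2: Clay pot of chives, 98 mm across, 86 mm tall, about 210 mm with the leaves, loose, in the row beyond the box; origin: centre of the underside. Bystander.
- pot3: Clay pot of chives, 98 mm across, 86 mm tall, about 210 mm with the leaves, loose, in the row beyond the box; origin: centre of the underside. Bystander.
Not all that is in view belongs to the job. Several things look just like the box: the one meant starts nearest to the robot's base.

How it is judged:
By the outcome, as a careful person would: the job done as asked, in the order asked, and still so for the second after the job is handed in, with the robot touching nothing.
It also fails if it takes over 45 s, if anything falls off the work surface, if the arm or the gripper's body presses on something with over 40 N, if the wrist force passes 120 N, or if a joint passes its speed limit or range.

ROBOT

A 6-joint arm with a two-finger parallel gripper is mounted at the origin on the work surface. World frame = base frame: x ahead of the robot, y to its left, z up, the work surface at z = 0. Lengths are in mm, angles in rad, forces in N, time in s.
With the tool pointing down it reaches from about 275 to 750 mm from the base axis. Payload 10.2 kg.
Tool frame: the origin (TCP) lies midway between the tips of the shut fingers; the grasp point (between the pads) lies 19 mm behind it; z points along the fingers, y is the line along which they close (so a half turn about z gives the same grasp; the last joint's range is limited). The gripper opens to 85 mm and grips with 20 to 120 N. Pads are 22 mm wide; open, the fingers measure 114 mm over their backs; the gripper's body (76 mm by 85 mm) begins 54 mm behind the grasp point. The pads swing forward as they close: fully open they stand 13 mm farther back than shut.
Start: joints at [1.115, 0.313, 1.498, -0, 1.331, -0.223], TCP at [121.132, 510.841, 231.294] pointing down, gripper open.
Joint ranges: [-2.94, 2.94], [-0.97, 2.17], [0.19, 2.56], [-1.23, 4.37], [0.02, 3.11], [-2.88, 2.88]. Speed limits (rad/s): [2.39, 2.39, 3.01, 3.14, 3.14, 3.14].

INTERFACE

Orientations are given as a unit quaternion [w, x, y, z].
In Python, from rig import ctrl gives the robot as it stands.
- The arm moves only by the tool send_rows, never from a script. Its argument "targets" is a list of rows, each an object with "offset": the shift along the world's x, y, z in cm, a list of three; "spin": the turn about the world's z in rad. A call has 1 to 8 rows; each row is the pose to reach, as a shift and turn from the pose commanded when the call began; what a row does not reach only later rows make up. A row lasts 1/12 s, in which the tool goes at most 41.7 mm and 7.16 degrees, less where a joint would pass 70% of its speed; a pose out of reach is approached as far as the arm can. A call with a gripper value outside its range is refused whole. "grip" is the opening, from 0 (shut) to 1 (fully open), set as the call begins (left out, the last holds). The fingers move at their own pace and stop on an object; "squeeze" is the grip in N (left out, the last holds). Time passes only in rows, so rows that repeat a pose let the fingers close. It gives the time, the measured TCP pose, the force, the opening and the grip force at its end, in the units of the state.
- ctrl.sense(): the state, without advancing time (a new reading comes with each control period).
- ctrl.capture(name): name is "scene" or "side" or "wrist"; returns (picture, depth): 384x512x3 uint8, red, green, blue; 384x512 float32, mm along the optical axis (not along the pixel's ray), 0 where there is no reading.
- ctrl.calibration(name): a dict with "fx", "fy", "cx", "cy" (pixels), "view" (4x4, takes a point from world to camera coordinates); the wrist camera has in their place "mount" (4x4, takes a point from camera to tool coordinates, whose origin is the TCP and whose axes are the flange's). Camera axes: x right, y down, z forward; pixel columns grow to the right and rows downward; lengths in mm; the calibration is good to about 2 mm. A picture is of the moment at which its call begins: read the wrist's pose just before it. calibration takes no time and is no camera call.
- ctrl.finish_job(): hands the job in; it is judged then, once.
Trained networks look in the newest picture that a camera, given by its name, has taken for a name from the list of things; names that differ only in an ending like _2 or _b are one class to them, and where a whole thing is asked for, a point or a joint stands for the part that bears it (a point fixed in the world has none). Each returns a list of dicts, best first, with "conf" (0 to 1); they miss things now and then, are a little off and sometimes report something else, mostly with a low value. They report only what shows in the picture. A call takes as long as a camera call. They do not tell look-alikes from the thing itself.
- ctrl.search_frame(camera, query): "box" ([left, top, right, bottom] in pixels, round what is visible of it).
- ctrl.place_of(camera, query): "uv" ([column, row] in pixels: a listed point, or the origin of a listed thing).
The state is a dict: "time_s": time; "joints": joint angles; "dq": joint speeds; "tau": joint torques, N m; "eef_pos": TCP position; "ee_rot": TCP orientation; "force": force on the tool from outside, world axes, zero at the start; "wrist_torque": the same for the moment, N m; "grip_width": opening from 0.0 (shut) to 1.0 (fully open); "grip_force": force on a finger pad.
Only numpy, scipy, OpenCV 4.12 (cv2) and the standard library are available. Lean on these libraries where they do the work, as an engineer would, in place of code of your own. Each camera call takes 0.05 s, during which the arm holds its last target. There are 200 camera calls.

## Working session

There is one attempt and no reset: what is moved stays moved. The work goes in short steps, Python scripts to look and compute and a tool call to move; the robot and the scene stay as the last step left them, time stands still between calls to the robot, and variables do not carry over. Pictures are saved under pics/ and viewed, at most 10 in all, crops included, and the job is handed in when it is done.

Besides the shell and the picture viewer there is one more tool, called after "Emit:" by a JSON object that holds its "api" and its "payload". send_rows: Moves the arm, as the interface text tells. Its arguments: {"type":"object","properties":{"targets":{"type":"array"},"grip":{"type":"number"},"squeeze":{"type":"number"}},"required":["targets"]}

```bash
mkdir -p pics; python3 - <<'E'
from rig import ctrl
import cv2,numpy as np
s=ctrl.sense();print(s['time_s'],s['eef_pos'],s['ee_rot'],s['force'])
for n in ['scene','side']:
    p,d=ctrl.capture(n);np.savez(f'{n}.npz',p=p,d=d)
    cv2.imwrite(f'pics/{n}.png',cv2.resize(p[:,:,::-1],(800,600)))
    print(n,ctrl.calibration(n))
    for q in ['box','snap_near_mid','snap_far_mid','snap_left_mid','snap_right_mid']: print(q,ctrl.place_of(n,q)[:4])
E
```

```text
0.0 [121.02600374 510.57630314 230.72088194] [-2.19914733e-04  1.16167814e-01  9.93229374e-01 -6.33783775e-04] [ 0.18307596 -0.50625052  0.18004493]
scene {'fx': 406.5789341005365, 'fy': 406.5789341005365, 'cx': 264.9051581431306, 'cy': 187.86815293945736, 'view': array([[-8.13166814e-01,  5.81990020e-01,  6.88108822e-03,
         4.43804475e+02],
       [ 4.75023286e-01,  6.70449796e-01, -5.69956093e-01,
        -2.15114515e+02],
       [-3.36322183e-01, -4.60200703e-01, -8.21646336e-01,
         1.54275081e+03],
       [ 0.00000000e+00,  0.00000000e+00,  0.00000000e+00,
         1.00000000e+00]])}
box [{'uv': [256.0, 180.2], 'conf': 0.97}, {'uv': [248.7, 141.1], 'conf': 0.75}, {'uv': [310.2, 274.7], 'conf': 0.73}, {'uv': [156.8, 146.0], 'conf': 0.69}]
snap_near_mid [{'uv': [329.9, 264.3], 'conf': 0.7}, {'uv': [273.2, 158.2], 'conf': 0.69}, {'uv': [162.0, 138.6], 'conf': 0.63}]
snap_far_mid [{'uv': [292.6, 264.8], 'conf': 0.96}, {'uv': [245.6, 166.3], 'conf': 0.57}, {'uv': [149.7, 120.1], 'conf': 0.53}]
snap_left_mid [{'uv': [316.8, 292.9], 'conf': 0.73}, {'uv': [133.2, 134.6], 'con
[... 569 characters left out ...]
 1.52387837e+03],
       [ 0.00000000e+00,  0.00000000e+00,  0.00000000e+00,
         1.00000000e+00]])}
box [{'uv': [250.1, 228.0], 'conf': 0.92}, {'uv': [217.0, 154.4], 'conf': 0.59}]
snap_near_mid [{'uv': [230.5, 217.1], 'conf': 0.76}, {'uv': [202.0, 141.8], 'conf': 0.67}, {'uv': [345.0, 241.1], 'conf': 0.66}]
snap_far_mid [{'uv': [224.9, 144.8], 'conf': 0.68}, {'uv': [269.5, 156.3], 'conf': 0.65}, {'uv': [365.0, 267.1], 'conf': 0.63}]
snap_left_mid [{'uv': [212.5, 129.6], 'conf': 0.65}, {'uv': [241.5, 198.1], 'conf': 0.6}, {'uv': [370.1, 243.9], 'conf': 0.58}]
snap_right_mid [{'uv': [213.5, 155.4], 'conf': 0.59}, {'uv': [238.2, 198.6], 'conf': 0.58}, {'uv': [254.7, 233.4], 'conf': 0.56}]
```

View pics/scene.png

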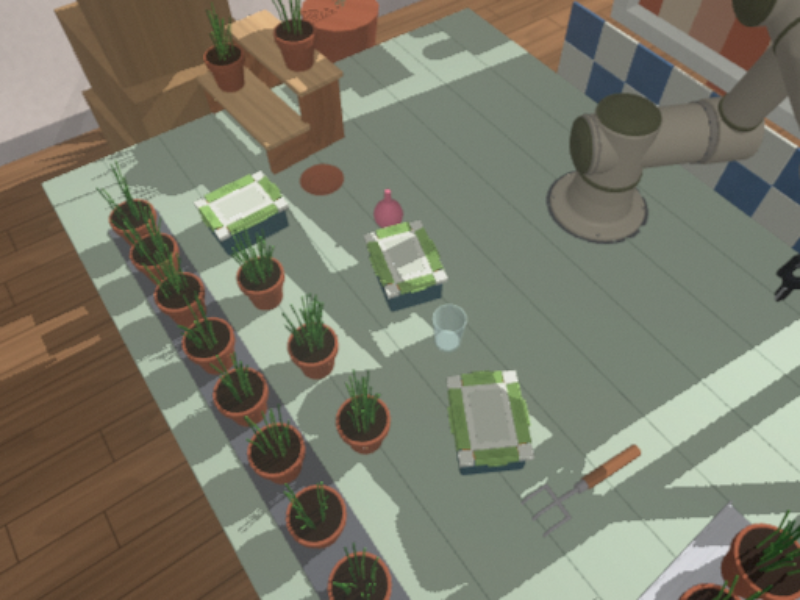

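View pics/side.png

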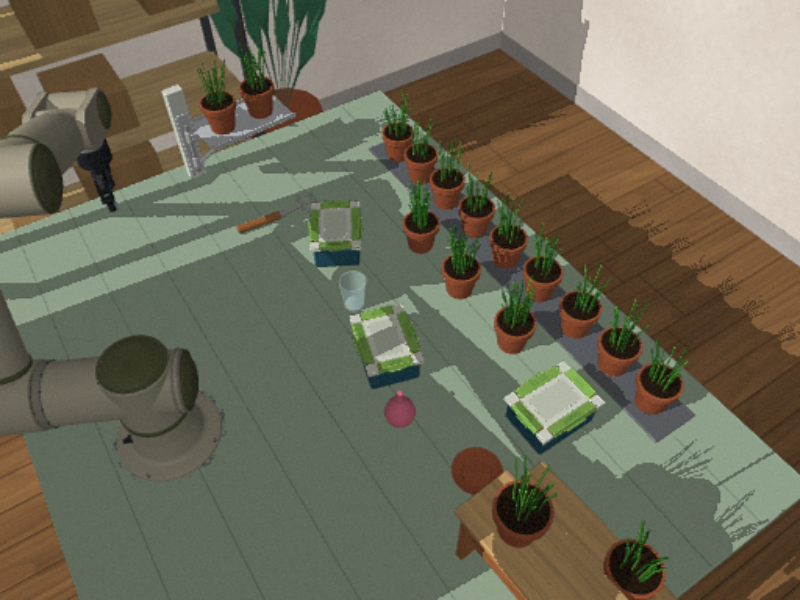

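The three look-alikes in the scene picture (800x600) are the middle box (405,262), the lower one (490,418) and the upper-left one (242,208). The bulb (388,212) and the beaker (449,327) flank the middle box, which looks nearest to the base. Next I measure all three.

```bash
cat > h.py <<'E'
import numpy as np,cv2
from rig import ctrl
def world(n,p,d,c=None):
    c=c or ctrl.calibration(n)
    v,u=np.mgrid[:d.shape[0],:d.shape[1]]
    P=np.stack([(u-c['cx'])/c['fx']*d,(v-c['cy'])/c['fy']*d,d,np.ones_like(d)],-1)
    W=P@np.linalg.inv(c['view']).T
    W=W[...,:3]; W[d<=0]=np.nan
    return W
E
python3 - <<'E'
from h import *
for n in ['scene','side']:
    f=np.load(n+'.npz');W=world(n,f['p'],f['d'])
    m=((W[...,2]>72)&(W[...,2]<95)).astype(np.uint8)
    k,l,st,ce=cv2.connectedComponentsWithStats(m)
    for i in range(1,k):
        if st[i,4]<350: continue
        q=W[l==i]; r=cv2.minAreaRect(q[:,:2].astype(np.float32))
        print(n,st[i,4],ce[i].round(),'rect',np.round(r[0]),np.round(r[1]),r[2],'z',np.nanmedian(q[:,2]),'dist',np.hypot(*r[0]))
    # all obstacles heights near the middle
    m=((W[...,2]>8)).astype(np.uint8)
    k,l,st,ce=cv2.connectedComponentsWithStats(m)
    for i in range(1,k):
        if st[i,4]<80: continue
        q=W[l==i]; print('obj',ce[i].round(),q.min(0).round(),q.max(0).round())
c=ctrl.calibration('scene');f=np.load('scene.npz')
cv2.imwrite('pics/crop.png',cv2.resize(f['p'][125:235,215:325,::-1],None,fx=5,fy=5,interpolation=cv2.INTER_CUBIC))
E
```

```text
scene 419 [104.  13.] rect [  573. -1191.] [ 33. 376.] 83.13089752197266 z 83.27160955819 dist 1322.040727070297
scene 1063 [439.  24.] rect [-594. -300.] [ 70. 466.] 0.4029900133609772 z 77.8539078373592 dist 665.5869327041222
scene 1486 [153. 130.] rect [ 722. -425.] [183. 142.] 0.14273594319820404 z 83.16080652517473 dist 837.768710683849
scene 1745 [258. 165.] rect [508. -93.] [186. 144.] 76.96431732177734 z 83.37673603913981 dist 516.8747373530537
scene 454 [167. 179.] rect [ 784. -213.] [88. 96.] 77.42509460449219 z 87.99004649484903 dist 811.9215779148311
scene 359 [136. 221.] rect [ 933. -129.] [98. 82.] 20.74862289428711 z 92.62387191297648 dist 941.5810716696408
scene 598 [200. 223.] rect [779. -13.] [93. 96.] 58.27860641479492 z 88.44968809745865 dist 779.3647990604379
scene 396 [155. 255.] rect [936.   5.] [85. 96.] 86.13241577148438 z 93.23374432066066 dist 936.3891810879888
scene 2835 [312. 267.] rect [594. 294.] [182. 145.] 55.40190887451172 z 83.43653821940529 dist 662.8165335116466
scene 684 [231. 272.] rect [786. 175.] [88. 96.] 51.31576919555664 z 88.35935883565946
[... 2085 characters left out ...]
.]
obj [281. 129.] [725. -64.   8.] [1062.  570.  217.]
obj [208. 147.] [386. 184.   8.] [689. 506.  92.]
obj [324. 154.] [883. -56.   8.] [980.  86. 212.]
obj [337. 191.] [ 730. -268.    8.] [984. -63. 218.]
obj [371. 198.] [ 885. -319.    8.] [1038. -163.  213.]
obj [226. 185.] [492.  58.   9.] [561. 132.  91.]
obj [ 71. 255.] [-270. -113.    8.] [112. 416. 418.]
obj [396. 221.] [ 884. -449.    8.] [ 991. -311.  211.]
obj [247. 220.] [ 421. -188.    8.] [591.   9.  94.]
obj [420. 246.] [ 884. -567.    8.] [1057. -439.  216.]
obj [353. 259.] [ 629. -498.    8.] [ 812. -353.   92.]
obj [255. 262.] [ 409. -280.   10.] [ 479. -215.  110.]
obj [353. 345.] [ 362. -856.    8.] [ 619. -389.  408.]
```

View pics/crop.png

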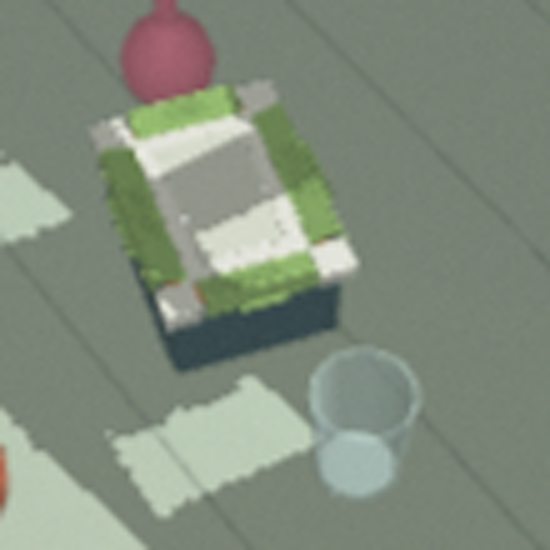

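The crop shows the middle box with four open green sections, the bulb at crop (165,55) and the beaker at (365,420). Its centre is about (507,-92), which is 515 mm from the base. The others are at about 660 and 837 mm, so this is the right one. Its box y axis lies at about 76.5°, and tool y already lines up with that. I'll shut the fingers and move above it.

Emit:
{"api": "send_rows", "payload": {"targets": [{"offset":[2.5,-3.3,0],"spin":0},{"offset":[5,-6.6,0],"spin":0},{"offset":[7.5,-10,0],"spin":0},{"offset":[9.5,-13.3,0],"spin":0},{"offset":[11.5,-16.7,0],"spin":0},{"offset":[13,-20,0],"spin":0},{"offset":[13,-20,0],"spin":0}], "grip": 0}}

```text
time_s: 1.18
eef_pos: [253.2, 307.0, 231.4]
ee_rot: [0.0, 0.119, 0.993, -0.0]
force: [-0.7, -0.4, -0.5]
grip_width: 0.005
grip_force: 0.0
```

Emit:
{"api": "send_rows", "payload": {"targets": [{"offset":[2.2,-3.4,0],"spin":0},{"offset":[4.4,-6.8,0],"spin":0},{"offset":[6.6,-10.2,0],"spin":0},{"offset":[8.8,-13.6,0],"spin":0},{"offset":[11,-17,0],"spin":0},{"offset":[13,-20,0],"spin":0},{"offset":[13,-20,0],"spin":0}]}}

```text
time_s: 1.77
eef_pos: [383.8, 106.9, 231.3]
ee_rot: [0.001, 0.119, 0.993, -0.0]
force: [-0.6, 1.0, -0.8]
grip_width: 0.0
grip_force: 0.0
```

Emit:
{"api": "send_rows", "payload": {"targets": [{"offset":[2,-3.4,0],"spin":0},{"offset":[4,-6.8,0],"spin":0},{"offset":[6,-10.2,0],"spin":0},{"offset":[8,-13.6,0],"spin":0},{"offset":[8,-17,0],"spin":0},{"offset":[8,-20,0],"spin":0},{"offset":[8,-20,0],"spin":0},{"offset":[8,-20,0],"spin":0}]}}

```text
time_s: 2.43
eef_pos: [461.2, -89.6, 231.1]
ee_rot: [-0.0, 0.117, 0.993, 0.0]
force: [0.2, 1.1, 0.1]
grip_width: -0.0
grip_force: 0.0
```

```bash
python3 - <<'E'
from h import *
from scipy.spatial.transform import Rotation as R
s=ctrl.sense();print(s['time_s'],s['eef_pos'],s['ee_rot'],s['force'],s['grip_width'])
p,d=ctrl.capture('wrist');c=ctrl.calibration('wrist');np.savez('wrist.npz',p=p,d=d)
cv2.imwrite('pics/wrist.png',p[:,:,::-1])
w,x,y,z=s['ee_rot'];T=np.eye(4);T[:3,:3]=R.from_quat([x,y,z,w]).as_matrix();T[:3,3]=s['eef_pos']
print(c['mount'])
c['view']=np.linalg.inv(T@c['mount'])
W=world('',p,d,c)
h=cv2.cvtColor(p,cv2.COLOR_RGB2HSV)
z=W[...,2]
for nm,m in [('lid',(z>70)&(z<95)),('green',(z>70)&(z<95)&(h[...,0]>33)&(h[...,0]<60)&(h[...,1]>90))]:
    k,l,st,ce=cv2.connectedComponentsWithStats(m.astype(np.uint8))
    for i in range(1,k):
        if st[i,4]<300: continue
        q=W[l==i]; r=cv2.minAreaRect(q[:,:2].astype(np.float32))
        print(nm,st[i],'rect',np.round(r[0],1),np.round(r[1]),round(r[2],1),'z',np.percentile(q[:,2],[5,50,95]).round(1))
E
```

```text
2.4333 [461.21868814 -89.63059265 231.09271231] [-1.82043138e-04  1.17168693e-01  9.93111993e-01  1.83376887e-04] [0.23813538 1.10213888 0.12466826] -4.9135389232932685e-05
[[ 1.24568205e-03 -9.64082917e-01 -2.65598528e-01  6.72940562e+01]
 [ 9.99999207e-01  1.15113693e-03  5.11635406e-04 -4.83781687e-01]
 [-1.87518680e-04 -2.65598955e-01  9.64083586e-01 -1.41262074e+02]
 [ 0.00000000e+00  0.00000000e+00  0.00000000e+00  1.00000000e+00]]
lid [  177   146   190   136 19568] rect [501.3 -88.1] [184. 134.] 76.1 z [76.7 79.6 84.9]
lid [ 425  164   81   72 2189] rect [527.1  93.7] [68. 67.] 50.7 z [71.4 81.7 87.1]
lid [ 86 183  28  25 389] rect [ 442.  -241.6] [22. 16.] 27.0 z [70.6 78.9 93.5]
green [ 212  147  127   35 3572] rect [452.1 -73.6] [115.  29.] 74.3 z [75.6 82.1 85.5]
green [ 178  180   29   76 1913] rect [ 485.  -163.5] [29. 76.] 74.0 z [75.8 82.4 85.6]
green [ 332  187   34   76 1850] rect [527.4 -15.3] [29. 75.] 74.0 z [76.  82.3 85.5]
green [295 263  31  19 405] rect [567.1 -63.4] [31. 17.] 73.8 z [79.2 81.4 84.1]
```

View pics/wrist.png

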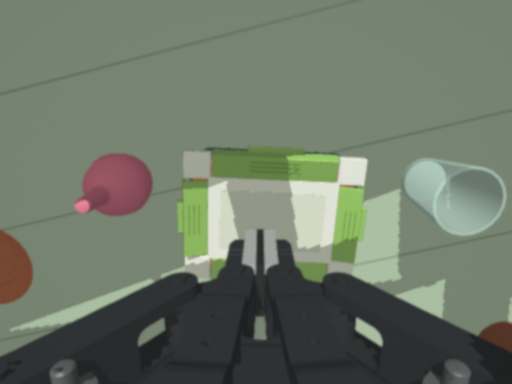

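The wrist picture shows the bulb at (115,185), the beaker at (455,190), and the lid with its green sections at (275,165), (192,218), (350,220), with the fourth one under the fingers. From these, the box centre is (506.5,-90) with box y at 74°. The midpoints are near (453,-75), far (560,-105), left (527,-17) and right (486,-163). I'll press near first.

Emit:
{"api": "send_rows", "payload": {"targets": [{"offset":[-0.8,1.5,-3],"spin":-0.05},{"offset":[-0.8,1.5,-7],"spin":-0.05},{"offset":[-0.8,1.5,-11],"spin":-0.05},{"offset":[-0.8,1.5,-13.6],"spin":-0.05},{"offset":[-0.8,1.5,-14.1],"spin":-0.05},{"offset":[-0.8,1.5,-14.4],"spin":-0.05},{"offset":[-0.8,1.5,-14.7],"spin":-0.05},{"offset":[-0.8,1.5,-14.8],"spin":-0.05}]}}

```text
time_s: 3.15
eef_pos: [454.1, -74.0, 84.8]
ee_rot: [0.001, 0.141, 0.99, -0.0]
force: [-1.1, 0.8, 2.4]
grip_width: -0.006
grip_force: 0.9
```

Emit:
{"api": "send_rows", "payload": {"targets": [{"offset":[0,0,-0.1],"spin":0},{"offset":[0,0,-0.2],"spin":0},{"offset":[0,0,-0.3],"spin":0}]}}

```text
time_s: 3.4
eef_pos: [453.6, -74.3, 80.9]
ee_rot: [0.001, 0.141, 0.99, -0.0]
force: [-0.1, -0.8, 0.3]
grip_width: 0.003
grip_force: 0.0
```

Emit:
{"api": "send_rows", "payload": {"targets": [{"offset":[0,0,-0.1],"spin":0},{"offset":[0,0,-0.2],"spin":0},{"offset":[0,0,-0.2],"spin":0}]}}

```text
time_s: 3.65
eef_pos: [453.6, -74.4, 80.2]
ee_rot: [0.001, 0.141, 0.99, -0.0]
force: [-7.3, 2.8, 23.2]
grip_width: -0.0
grip_force: 11.5
```

Near meets the solid lid at 23 N. Next is far: lift, cross over and press.

Emit:
{"api": "send_rows", "payload": {"targets": [{"offset":[0,0,2],"spin":0},{"offset":[2,-0.6,4],"spin":0},{"offset":[5.5,-1.6,4],"spin":0},{"offset":[9,-2.6,4],"spin":0},{"offset":[10.7,-3.1,4],"spin":0},{"offset":[10.7,-3.1,2],"spin":0},{"offset":[10.7,-3.1,1],"spin":0},{"offset":[10.7,-3.1,1],"spin":0}]}}

```text
time_s: 4.32
eef_pos: [558.9, -104.7, 86.1]
ee_rot: [-0.002, 0.141, 0.99, 0.0]
force: [-0.9, 0.9, 0.2]
grip_width: 0.001
grip_force: 0.4
```

Emit:
{"api": "send_rows", "payload": {"targets": [{"offset":[0,0,-0.3],"spin":0},{"offset":[0,0,-0.5],"spin":0},{"offset":[0,0,-0.6],"spin":0},{"offset":[0,0,-0.7],"spin":0},{"offset":[0,0,-0.8],"spin":0},{"offset":[0,0,-0.9],"spin":0},{"offset":[0,0,-1.0],"spin":0},{"offset":[0,0,-1.0],"spin":0}]}}

```text
time_s: 4.98
eef_pos: [560.3, -105.2, 80.3]
ee_rot: [0.001, 0.141, 0.99, -0.0]
force: [-6.4, 1.7, 16.5]
grip_width: -0.002
grip_force: 8.4
```

```bash
python3 -c "
from rig import ctrl
print(ctrl.sense()['joints'])"
```

```text
[-3.90978568e-01  5.66691952e-01  1.53838603e+00 -2.63748160e-04
  1.03536069e+00 -1.67908738e+00]
```

Emit:
{"api": "send_rows", "payload": {"targets": [{"offset":[0,0,3],"spin":0},{"offset":[0,0,6],"spin":0.05},{"offset":[0,0,6],"spin":0.1}]}}

```text
time_s: 5.23
eef_pos: [562.4, -106.0, 144.0]
ee_rot: [0.005, 0.09, 0.996, -0.001]
force: [1.1, -0.6, 0.8]
grip_width: 0.001
grip_force: 0.0
```

```bash
python3 -c "
from rig import ctrl
print(ctrl.sense()['joints'])"
```

```text
[-3.90931908e-01  4.89329376e-01  1.47769170e+00  1.60133654e-05
  1.16513840e+00 -1.78131958e+00]
```

Emit:
{"api": "send_rows", "payload": {"targets": [{"offset":[-0.5,1.5,0],"spin":-0.12},{"offset":[-1,3,0],"spin":-0.24},{"offset":[-1.5,4.5,0],"spin":-0.36},{"offset":[-2,6,0],"spin":-0.48},{"offset":[-2.5,7,0],"spin":-0.6},{"offset":[-3,8,0],"spin":-0.72},{"offset":[-3.3,8.8,0],"spin":-0.84},{"offset":[-3.3,8.8,0],"spin":-0.96}]}}

```text
time_s: 5.9
eef_pos: [526.6, -15.9, 138.5]
ee_rot: [-0.0, 0.543, 0.84, 0.0]
force: [0.1, -0.1, 0.6]
grip_width: -0.003
grip_force: 0.0
```

Emit:
{"api": "send_rows", "payload": {"targets": [{"offset":[0,0,0],"spin":-0.12},{"offset":[0,0,0],"spin":-0.24},{"offset":[0,0,0],"spin":-0.36},{"offset":[0,0,-1],"spin":-0.48},{"offset":[0,0,-2],"spin":-0.6},{"offset":[0,0,-4],"spin":-0.71},{"offset":[0,0,-5],"spin":-0.71},{"offset":[0,0,-5],"spin":-0.71}]}}

```text
time_s: 6.57
eef_pos: [526.3, -17.0, 86.6]
ee_rot: [-0.001, 0.798, 0.602, -0.001]
force: [-1.1, 0.1, 1.0]
grip_width: 0.002
grip_force: 0.7
```

Emit:
{"api": "send_rows", "payload": {"targets": [{"offset":[0,0,-0.3],"spin":0},{"offset":[0,0,-0.5],"spin":0},{"offset":[0,0,-0.6],"spin":0},{"offset":[0,0,-0.7],"spin":0},{"offset":[0,0,-0.8],"spin":0},{"offset":[0,0,-0.9],"spin":0},{"offset":[0,0,-1.0],"spin":0},{"offset":[0,0,-1.0],"spin":0}]}}

```text
time_s: 7.23
eef_pos: [527.5, -17.3, 80.3]
ee_rot: [0.001, 0.799, 0.601, 0.0]
force: [-8.1, 0.4, 19.1]
grip_width: 0.0
grip_force: 9.6
```

Left is solid too. Now right.

Emit:
{"api": "send_rows", "payload": {"targets": [{"offset":[0,0,3],"spin":0},{"offset":[-0.6,-2,5],"spin":0},{"offset":[-1.6,-5.5,5],"spin":0},{"offset":[-2.6,-9,5],"spin":0},{"offset":[-3.6,-12.5,5],"spin":0},{"offset":[-4.2,-14.6,4],"spin":0},{"offset":[-4.2,-14.6,1.5],"spin":0},{"offset":[-4.2,-14.6,1],"spin":0}]}}

```text
time_s: 7.9
eef_pos: [483.7, -163.9, 86.0]
ee_rot: [-0.001, 0.8, 0.6, -0.001]
force: [-2.0, -4.0, 5.2]
grip_width: -0.001
grip_force: 2.8
```

Emit:
{"api": "send_rows", "payload": {"targets": [{"offset":[0,0,-0.3],"spin":0},{"offset":[0,0,-0.5],"spin":0},{"offset":[0,0,-0.6],"spin":0},{"offset":[0,0,-0.7],"spin":0},{"offset":[0,0,-0.8],"spin":0},{"offset":[0,0,-0.9],"spin":0},{"offset":[0,0,-1.0],"spin":0},{"offset":[0,0,-1.0],"spin":0}]}}

```text
time_s: 8.57
eef_pos: [485.6, -162.9, 80.3]
ee_rot: [0.001, 0.799, 0.601, 0.0]
force: [-5.6, 5.1, 19.2]
grip_width: 0.002
grip_force: 9.3
```

Emit:
{"api": "send_rows", "payload": {"targets": [{"offset":[0,0,4],"spin":0},{"offset":[0,0,8],"spin":0},{"offset":[0,1,12],"spin":0},{"offset":[-3,4,14],"spin":0},{"offset":[-6,6,16],"spin":0},{"offset":[-9,7,17],"spin":0},{"offset":[-12,8,17],"spin":0},{"offset":[-12,8,17],"spin":0}]}}

```text
time_s: 9.23
eef_pos: [361.9, -81.1, 249.1]
ee_rot: [0.001, 0.799, 0.601, 0.0]
force: [0.3, -0.3, 0.3]
grip_width: -0.001
grip_force: 0.0
```

```bash
python3 - <<'E'
from h import *
a,b=np.load('scene.npz'),None
ims=[]
for n,(r,c) in {'scene':((125,235),(215,325)),'side':((185,275),(200,290))}.items():
    p,d=ctrl.capture(n); f=np.load(n+'.npz'); W=world(n,p,d);W0=world(n,f['p'],f['d'])
    X=np.array([.9613,-.2756]);Y=np.array([.2756,.9613])
    for nm,V in [('before',W0),('after',W)]:
        q=V[(V[...,2]>72)&(V[...,2]<96)]; e=q[:,:2]-[506.5,-90]; x=e@X;y=e@Y
        o=[]
        for k in ((x>-64)&(x<-52)&(abs(y)<50),(x<64)&(x>52)&(abs(y)<50),(y<84)&(y>72)&(abs(x)<32),(y>-84)&(y<-72)&(abs(x)<32),(abs(x)<38)&(abs(y)<55)):
            o.append((int(k.sum()),round(float(np.median(q[k,2])),1) if k.any() else None))
        print(n,nm,'near far left right panel',o)
        m=(abs(x)<80)&(abs(y)<100); print(cv2.minAreaRect(q[m,:2].astype(np.float32)))
    ims.append(cv2.resize(p[r[0]:r[1],c[0]:c[1],::-1],(400,400),interpolation=cv2.INTER_CUBIC))
cv2.imwrite('pics/after.png',np.hstack(ims))
E
```

```text
scene before near far left right panel [(68, 87.5), (84, 86.9), (69, 86.8), (58, 85.7), (600, 82.7)]
((508.47137451171875, -92.82432556152344), (186.1053466796875, 143.69483947753906), 76.96431732177734)
scene after near far left right panel [(76, 82.3), (90, 82.9), (79, 81.5), (50, 81.4), (595, 82.6)]
((511.34332275390625, -89.4322509765625), (178.0770721435547, 135.84835815429688), 74.06444549560547)
side before near far left right panel [(80, 85.2), (76, 84.2), (55, 83.6), (60, 83.6), (525, 80.3)]
((506.1336975097656, -91.9148178100586), (182.7850799560547, 143.71746826171875), 75.96041107177734)
side after near far left right panel [(75, 79.7), (71, 79.6), (43, 79.5), (63, 79.3), (526, 80.0)]
((506.68707275390625, -89.62813568115234), (177.03875732421875, 134.0750732421875), 72.57086944580078)
```

View pics/after.png

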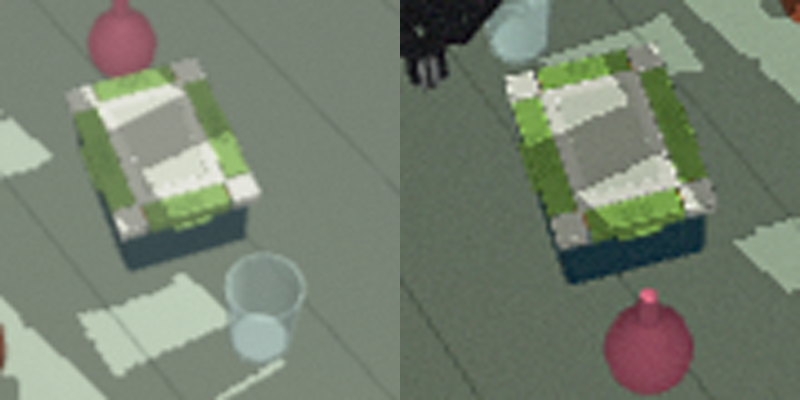

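All four sections now measure level with the panel. In both crops (left: box at (165,150), bulb (122,40), beaker (265,300); right: box at (615,150), bulb (648,345)) the box and its neighbours are where they were. The arm is clear, so I'm handing in.

```bash
python3 -c "
from rig import ctrl
print(ctrl.finish_job())"
```

```text
the job is handed in; nothing more can be done
None
```

I pressed all four rim sections shut and level with the lid; the box and the bulb and beaker beside it look unmoved in the last pictures, and I handed the job in at about 9.5 s (no verdict was returned).

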